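Start the clamp screw of the board test fixture by feel

ROBOT

A 6-joint arm with a two-finger parallel gripper is mounted at the origin on the work surface; the furniture and walls round the work are solid. World frame = base frame: x ahead of the robot, y to its left, z up, the work surface at z = 0. Lengths are in mm, angles in degrees, forces in N, time in s.
With the tool pointing down it reaches from about 300 to 850 mm from the base axis. Payload 4.2 kg.
Tool frame: the origin (TCP) lies on the centre line of the jaws, within the pads' length; the fingertips stand 14 mm ahead of it and the grasp point (between the pads) lies 5 mm behind it (env.finger_overhang is the z of the fingertips in the tool frame, in mm); z points along the fingers, y is the line along which they close (so a half turn about z gives the same grasp; the last joint's range is limited). The gripper opens to 91 mm and grips with 3 to 60 N. Pads are 32 mm wide; open, the fingers measure 118 mm over their backs; the gripper's body (76 mm by 178 mm) begins 60 mm behind the grasp point.
Start: joints at [70.818, 18.312, 89.639, -0, 72.044, -1.146], TCP at [178.037, 546.758, 227.976] pointing down, gripper open.
Joint ranges: [-177.97, 177.97], [-48.28, 115.42], [12.27, 149.76], [-77.06, 257.06], [2.81, 150.46], [-146.56, 146.56]. Speed limits (degrees/s): [147.25, 147.25, 180, 180, 180, 180].

INTERFACE

Orientations are given as [roll, pitch, yaw] about the fixed x, y, z axes, in that order (R = Rz(yaw) Ry(pitch) Rx(roll)).
In Python, from workcell import sensors, viewer, env gives the robot as it stands. The module is installed in compiled form; this text tells all that it offers.
- The arm moves only by the tool step_arm, never from a script. Its argument "plan" is one flat list of numbers, 6 for each row, row after row: the shift along the tool's x, y, z in cm, then the turn, a rotation vector about the tool's x, y, z in rad. In form: [x, y, z, wx, wy, wz, x, y, z, wx, wy, wz, ...]. A call has 1 to 5 rows; each row shifts and turns the commanded pose from where the row before left it, along the tool's axes as they then stand; what a row does not reach is not made up. A row lasts 1/12 s, in which the tool goes at most 41.7 mm and 7.16 degrees, less where a joint would pass 70% of its speed; a pose out of reach is approached as far as the arm can. A call is refused whole if a number of a shift passes 4.17 or a number of a turn 0.125, either way. A call with a gripper value outside its range is refused whole. "hand" is the finger opening in cm, from 0 to 9.12, set as the call begins (left out, the last holds). The fingers move at their own pace and stop on an object; "newtons" is the grip in N (left out, the last holds). Time passes only in rows, so rows that do not move let the fingers close. It gives the time, the measured TCP pose, the force, the opening and the grip force at its end, in the units of the state.
- sensors.state(): the state, without advancing time (a new reading comes with each control period).
- viewer.grab_frame(name): name is "scene" or "top" or "wrist"; returns a dict with "img" (480x640x3 uint8, red, green, blue), "fx", "fy", "cx", "cy" (pixels), "position" and "attitude" of the camera in the world. Camera axes: x right, y down, z forward; pixel columns grow to the right and rows downward; lengths in mm; the calibration is good to about 2 mm. The wrist camera is an equidistant fisheye: a pixel r from the principal point sees the ray r / f radians off the axis. A picture is of the moment at which its call begins. There is no depth.
- env.job_done(): hands the job in; it is judged then, once.
Trained networks look in a picture, given as the dict that the camera call returned (one of the last four; its "shot" number tells which), for a name from the list of things; names that differ only in an ending like _2 or _b are one class to them, and where a whole thing is asked for, a point or a joint stands for the part that bears it (a point fixed in the world has none). Each returns a list of dicts, best first, with "score" (0 to 1); they miss things now and then, are a little off and sometimes report something else, mostly with a low value. They report only what shows in the picture. A call takes as long as a camera call.
- viewer.boxes_of(name, picture): "location" ([column, row] in pixels, amid what is visible of it).
- viewer.pinpoint(name, picture): "location" ([column, row] in pixels: a listed point, or the origin of a listed thing).
The state is a dict: "time_s": time; "qpos": joint angles; "qvel": joint speeds; "effort": joint torques, N m; "ee_pos": TCP position; "ee_rot": TCP orientation; "force": force on the tool from outside, world axes, zero at the start; "torque": the same for the moment, N m; "gripper_width": finger opening in mm; "gripper_force": force on a finger pad.
Only numpy, scipy, OpenCV 4.12 (cv2) and the standard library are available. Lean on these libraries where they do the work, as an engineer would, in place of code of your own. Each camera call takes 0.05 s, during which the arm holds its last target. There are 200 camera calls.

TASK

The black-headed captive clamp screw of the board test fixture stands in its brass boss, but its thread has not caught. Turn it backward (anticlockwise seen from above) until you feel it drop into the start of the thread, then turn it forward (clockwise) one full turn so that the thread is started, and finish still gripping the head, holding it still there. Do not turn it forward of where it now stands until it has dropped, and leave the loose things on the bench where they lie.

Things in the scene. Friction and masses are not known exactly. Their poses are not given: they have to be found in the camera images.
- fixture: Board test fixture, fixed: aluminium base 170 x 110 mm on feet, its top 23 mm above the bench; dark nut plate 62 x 74 mm, top at 33 mm; brass boss on it; a small board under a blue strap (top at 38 mm) on the far part. Origin on the bench; the screw's upright axis is at fixture x = -30 mm, y = 0; x runs from boss to board. Only the screw stands higher than the boss.
- boss_top (a point): Centre of the boss's top, 63 mm above the bench; boss 36 mm across. Hidden inside: the screw's pin rides on a flat face with one entry slot, 0.6 rad wide, whose near edge is 0.6 to 1.9 rad backward of the start. There the screw drops 8 mm; a blunt end then blocks turning further back. Forward from the slot the thread leads it down 8 mm a turn (in the slot itself it stays level).
- screw_head (a point): Centre of the screw's head, on the axis, 101 mm above the bench at first, moving down with the screw. The head is a round knurled black cylinder, 38 mm across, 28 mm high, with a white index stripe on top from rim to centre; grip it from above across any diameter. Below it, 24 mm of bare screw (17 mm across) stand clear above the boss at first, 8 mm after the job. Frame turns with it, z up.
- screw_turn (a joint): Turn of the screw in rad: 0 at the start; clockwise seen from above (forward) is positive, anticlockwise (backward) negative. It resists with about 0.03 N m of friction and stays where it is left, so letting go and regrasping is fine.
- screw_travel (a joint): How far the screw has gone down, in m: 0 at the start, about 0.008 once dropped, 0.016 after one turn forward, bottoms at 0.020. It is captive (2 mm of play upward). Over the slot it drops by its own weight of about 2 N when let go, or when pushed down lightly while gripped; the grip must go down with it or let it slip. Away from the slot it is firm against a push.
- black_attenuator: Loose bystander: finned black attenuator with steel ends, 20 x 58 x 20 mm. Origin under its centre.
- red_screwdriver: Loose bystander: red-handled screwdriver, 23 x 168 x 25 mm. Origin under its middle, length along its y.
- spool: Loose bystander: black-flanged spool of solder wire standing up, 54 mm across, 40 mm high. Origin under its centre.
- yellow_spacer: Loose bystander: yellow printed block, 20 x 20 x 36 mm, standing. Origin under its centre.

How it is judged:
By the outcome, as a careful person would: the job done as asked, in the order asked, and still so for the second after the job is handed in, while the arm keeps its last pose, push and grip.
It also fails if it takes over 72 s, if anything falls off the work surface, if the arm or the gripper's body presses on something with over 40 N, if the wrist force passes 120 N, or if a joint passes its speed limit or range.

## Working session

There is one attempt and no reset: what is moved stays moved. The work goes in short steps, Python scripts to look and compute and a tool call to move; the robot and the scene stay as the last step left them, time stands still between calls to the robot, and variables do not carry over. Pictures are saved under pics/ and viewed, at most 10 in all, crops included, and the job is handed in when it is done.

Besides the shell and the picture viewer there is one more tool, called in YAML: its name, and indented under it one key for each argument. step_arm: Moves the arm, as the interface text tells. Its arguments: {"type":"object","properties":{"plan":{"type":"array","items":{"type":"number"}},"hand":{"type":"number"},"newtons":{"type":"number"}},"required":["plan"]}

```bash
mkdir -p pics
cat > h.py <<'E'
import numpy as np, cv2
from scipy.spatial.transform import Rotation as R
from workcell import sensors, viewer, env
def grab(n,save=None):
    p=viewer.grab_frame(n)
    if save: cv2.imwrite(f'pics/{save}.png',p['img'][:,:,::-1])
    return p
def rot(a):
    a=np.array(a,float)
    return a if a.shape==(3,3) else (R.from_quat(a).as_matrix() if a.size==4 else R.from_euler('xyz',a,degrees=True).as_matrix())
def ray(p,uv,fish=False):
    x=(uv[0]-p['cx'])/p['fx'];y=(uv[1]-p['cy'])/p['fy']
    if fish:
        r=np.hypot(x,y);d=np.array([x/r*np.sin(r),y/r*np.sin(r),np.cos(r)]) if r>1e-9 else np.array([0,0,1.])
    else: d=np.array([x,y,1.])
    return np.array(p['position'],float),rot(p['attitude'])@d
def atz(p,uv,z,fish=False):
    o,d=ray(p,uv,fish);return o+d*(z-o[2])/d[2]
E
cat > a.py <<'E'
from h import *
s=sensors.state();print(s)
for n in ('top','scene','wrist'):
    p=grab(n,n+'0')
    print(n,p['position'],p['attitude'],p['fx'],p['shot'])
    for t,z in (('screw_head',101),('boss_top',63),('fixture',0),('spool',0),('red_screwdriver',0),('yellow_spacer',0),('black_attenuator',0)):
        for r in viewer.pinpoint(t,p)[:2]: print(t,np.round(r['location']),round(r['score'],2),atz(p,r['location'],z,n=='wrist').round(1))
E
python3 a.py
```

```text
{'time_s': 0.0, 'qpos': array([ 7.08176677e+01,  1.83509054e+01,  8.97041957e+01, -5.59483556e-04,
        7.20434447e+01, -1.14614506e+00]), 'qvel': array([ 0.05490348,  0.02576411,  0.05359469,  0.00122918,  0.02477181,
       -0.09850687]), 'effort': array([-9.57122757e-04, -4.12472034e+01, -2.31964356e+01,  7.26124342e-02,
        4.59358364e-02, -1.56199767e-04]), 'ee_pos': array([177.8825461 , 546.30718871, 227.14260509]), 'ee_rot': array([-1.79901463e+02, -1.43935290e-03,  1.61963984e+02]), 'force': array([0.07756309, 0.42736442, 0.73114007]), 'torque': array([-0.00283285, -0.00297842, -0.02413223]), 'gripper_force': 0.0, 'gripper_width': 91.33539442903144}
top [ 420.30381044 -138.65783887 1340.51817645] [-176.32374125    1.05973269  -91.5349035 ] 618.8158468998854 1
screw_head [334. 240.] 0.89 [ 503. -140.  101.]
boss_top [334. 240.] 0.64 [ 506.6 -141.3   63. ]
fixture [330. 226.] 0.9 [ 541.6 -132.3    0. ]
spool [450. 176.] 0.62 [ 642.3 -396.     0. ]
red_screwdriver [210. 273.] 0.88 [446.8 131.4   0. ]
black_attenuator [461. 228.] 0.62 [ 530.  -416.2    0. ]
black_attenuator [331. 243.] 0.37 [ 504.1 -134.5    0. ]
scene [-134.76686659 -493.67193071  609.55372725] [-125.33174468   -1.08214458  -58.93793806] 456.79515298010426 2
screw_head [320. 241.] 0.86 [ 500.4 -129.7  101. ]
boss_top [319. 255.] 0.61 [ 505.2 -127.1   63. ]
spool [468. 286.] 0.78 [ 650.3 -398.9    0. ]
red_screwdriver [204. 252.] 0.89 [448.5 137.9   0. ]
red_screwdriver [424. 368.] 0.62 [ 397.9 -396.3    0. ]
yellow_spacer [421. 370.] 0.82 [ 392.  -394.4    0. ]
black_attenuator [462. 324.] 0.6 [ 535.3 -422.     0. ]
wrist [ 97.95590552 572.27015299 385.95327982] [1.62757945e+02 3.38574728e-02 7.19393082e+01] 371.64829954431775 3
```

```bash
python3 -c "
import cv2,numpy as np
a=cv2.resize(cv2.imread('pics/top0.png')[160:320,180:500],(800,400))
b=cv2.resize(cv2.imread('pics/scene0.png')[200:280,240:400],(400,200),interpolation=3)
c=cv2.resize(cv2.imread('pics/scene0.png'),(267,200))
o=np.zeros((600,800,3),np.uint8);o[:400]=a;o[400:,:400]=b;o[400:,400:667]=c
cv2.imwrite('pics/v1.png',o)"
```

```text
(no output)
```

View pics/v1.png

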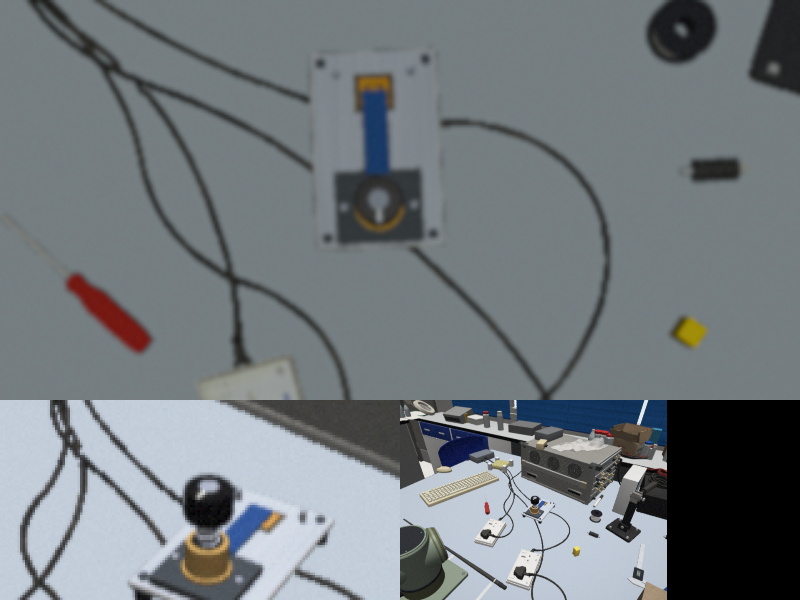

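```bash
cat >> h.py <<'E'
def plan(pos,yaw,n):
    "rows of local increments from the measured pose to pos, yaw (tool down)"
    s=sensors.state();p=np.array(s['ee_pos']);y0=s['ee_rot'][2]
    dy=(yaw-y0+180)%360-180;d=(np.array(pos)-p)/n;out=[]
    for i in range(n):
        M=R.from_euler('xyz',[180,0,y0+dy*i/n],degrees=True)
        out.append([*(M.inv().apply(d)/10).round(2),0,0,round(-np.radians(dy/n),3)])
    for i in range(0,n,5): print(str(sum(out[i:i+5],[])))
E
python3 -c "
from h import *
plan([500,-133,215],60,20)"
```

```text
[np.float64(-2.58), np.float64(-2.73), np.float64(0.06), 0, 0, np.float64(0.089), np.float64(-2.82), np.float64(-2.49), np.float64(0.06), 0, 0, np.float64(0.089), np.float64(-3.03), np.float64(-2.23), np.float64(0.06), 0, 0, np.float64(0.089), np.float64(-3.21), np.float64(-1.96), np.float64(0.06), 0, 0, np.float64(0.089), np.float64(-3.37), np.float64(-1.66), np.float64(0.06), 0, 0, np.float64(0.089)]
[np.float64(-3.51), np.float64(-1.36), np.float64(0.06), 0, 0, np.float64(0.089), np.float64(-3.61), np.float64(-1.04), np.float64(0.06), 0, 0, np.float64(0.089), np.float64(-3.69), np.float64(-0.71), np.float64(0.06), 0, 0, np.float64(0.089), np.float64(-3.74), np.float64(-0.38), np.float64(0.06), 0, 0, np.float64(0.089), np.float64(-3.76), np.float64(-0.05), np.float64(0.06), 0, 0, np.float64(0.089)]
[np.float64(-3.75), np.float64(0.29), np.float64(0.06), 0, 0, np.float64(0.089), np.float64(-3.71), np.float64(0.62), np.float64(0.06), 0, 0, np.float64(0.089), np.float64(-3.64), np.float64(0.95), np.float64(0.06), 0, 0, np.float64(0.089), np.float64(-3.54), np.float64(1.27), np.float64(0.06), 0, 0, np.float64(0.089), np.float64(-3.42), np.float64(1.57), np.float64(0.06), 0, 0, np.float64(0.089)]
[np.float64(-3.26), np.float64(1.87), np.float64(0.06), 0, 0, np.float64(0.089), np.float64(-3.08), np.float64(2.15), np.float64(0.06), 0, 0, np.float64(0.089), np.float64(-2.88), np.float64(2.42), np.float64(0.06), 0, 0, np.float64(0.089), np.float64(-2.65), np.float64(2.67), np.float64(0.06), 0, 0, np.float64(0.089), np.float64(-2.4), np.float64(2.89), np.float64(0.06), 0, 0, np.float64(0.089)]
```

step_arm:
  plan: [-2.58,-2.73,0.06,0,0,0.089,-2.82,-2.49,0.06,0,0,0.089,-3.03,-2.23,0.06,0,0,0.089,-3.21,-1.96,0.06,0,0,0.089,-3.37,-1.66,0.06,0,0,0.089]
  hand: 9.1

```text
time_s: 1.62
ee_pos: [258.9, 375.3, 225.0]
ee_rot: [180.0, 0.0, 136.3]
force: [2.0, 0.5, -0.1]
gripper_width: 90.7
gripper_force: 0.0
```

step_arm:
  plan: [-3.51,-1.36,0.06,0,0,0.089,-3.61,-1.04,0.06,0,0,0.089,-3.69,-0.71,0.06,0,0,0.089,-3.74,-0.38,0.06,0,0,0.089,-3.76,-0.05,0.06,0,0,0.089]

```text
time_s: 2.03
ee_pos: [339.3, 205.3, 222.2]
ee_rot: [179.9, -0.0, 110.7]
force: [0.2, -0.4, -0.2]
gripper_width: 91.4
gripper_force: 0.0
```

step_arm:
  plan: [-3.75,0.29,0.06,0,0,0.089,-3.71,0.62,0.06,0,0,0.089,-3.64,0.95,0.06,0,0,0.089,-3.54,1.27,0.06,0,0,0.089,-3.42,1.57,0.06,0,0,0.089]

```text
time_s: 2.45
ee_pos: [420.0, 35.2, 219.2]
ee_rot: [179.9, -0.0, 85.2]
force: [0.1, -0.3, 0.0]
gripper_width: 91.2
gripper_force: 0.0
```

step_arm:
  plan: [-3.26,1.87,0.06,0,0,0.089,-3.08,2.15,0.06,0,0,0.089,-2.88,2.42,0.06,0,0,0.089,-2.65,2.67,0.06,0,0,0.089,-2.4,2.89,0.06,0,0,0.089]

```text
time_s: 2.87
ee_pos: [500.4, -134.8, 216.0]
ee_rot: [180.0, -0.0, 59.7]
force: [0.8, 1.4, 0.3]
gripper_width: 91.2
gripper_force: 0.0
```

step_arm:
  plan: [0,0,0,0,0,0,0,0,0,0,0,0]

```text
time_s: 3.03
ee_pos: [500.3, -134.3, 215.5]
ee_rot: [-180.0, -0.0, 59.8]
force: [-0.2, 0.2, -0.6]
gripper_width: 91.1
gripper_force: 0.0
```

```bash
cat > b.py <<'E'
from h import *
import sys
p=grab('wrist','w'+sys.argv[1]); print(p['position'],p['attitude'],p['shot'])
for t,z in (('screw_head',101),('boss_top',63),('fixture',0)):
    for r in viewer.pinpoint(t,p)[:2]: print(t,np.round(r['location'],1),round(r['score'],2),atz(p,r['location'],z,True).round(1))
for r in viewer.boxes_of('screw_head',p)[:2]: print(r['location'])
print(sensors.state()['qpos'].round(1))
E
python3 b.py 1
```

```text
[543.2890088  -61.90669737 373.41959358] [ 1.62672183e+02  7.91217499e-02 -3.01903331e+01] 4
screw_head [323.4 230.3] 0.85 [ 506.7 -134.9  101. ]
boss_top [320.  216.7] 0.81 [ 505.2 -133.    63. ]
fixture [345.8 187.2] 0.87 [ 535.8 -133.6    0. ]
[321.7, 233.5]
[138.5, 59.9]
[-16.1  13.5  98.2   0.   68.3  13.9]
```

View pics/w1.png

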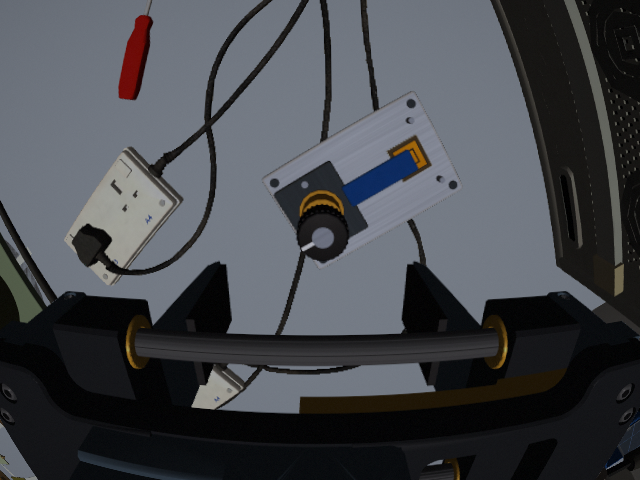

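Run:
```python
from h import *
p=cv2.imread('pics/w1.png')
d=dict(position=[543.2890088,-61.90669737,373.41959358],attitude=[162.672183,.0791,-30.19],fx=371.648,fy=371.648,cx=320,cy=240)
print(atz(d,(323,237),115,True),atz(d,(325,236.5),115,True), atz(d,(321.5,206),63,True))
plan([505,-133.5,140],60,4)
```

```text
[ 505.46889219 -130.53944696  115.        ] [ 506.91494566 -130.94089714  115.        ] [ 510.59921738 -119.78811208   63.        ]
[np.float64(0.03), np.float64(0.14), np.float64(1.9), 0, 0, np.float64(0.0), np.float64(0.03), np.float64(0.14), np.float64(1.9), 0, 0, np.float64(0.0), np.float64(0.03), np.float64(0.14), np.float64(1.9), 0, 0, np.float64(0.0), np.float64(0.03), np.float64(0.14), np.float64(1.9), 0, 0, np.float64(0.0)]
```

step_arm:
  plan: [0.11,0.07,1.9,0,0,0,0.11,0.07,1.9,0,0,0,0.11,0.07,1.9,0,0,0,0.11,0.08,1.9,0,0,0,0,0,0,0,0,0]

```text
time_s: 3.7
ee_pos: [502.2, -128.7, 137.0]
ee_rot: [-179.6, 0.1, 60.1]
force: [-0.6, 1.7, -0.6]
gripper_width: 91.0
gripper_force: 0.0
```

```bash
python3 b.py 2; python3 -c "
import cv2
a=cv2.imread('pics/w2.png')[160:360,190:450];cv2.imwrite('pics/v2.png',cv2.resize(a,(780,600),interpolation=2))"
```

```text
[545.81060413 -56.36721287 294.80080849] [162.57985023   0.41855406 -29.93650622] 5
screw_head [329.6 281.7] 0.56 [ 506.8 -136.6  101. ]
boss_top [324.8 256.4] 0.57 [ 505.4 -134.5   63. ]
fixture [358.7 212.3] 0.97 [ 537.6 -136.1    0. ]
[325.9, 282.5]
[-15.7  17.7 104.1   0.   58.1  14.2]
```

View pics/v2.png

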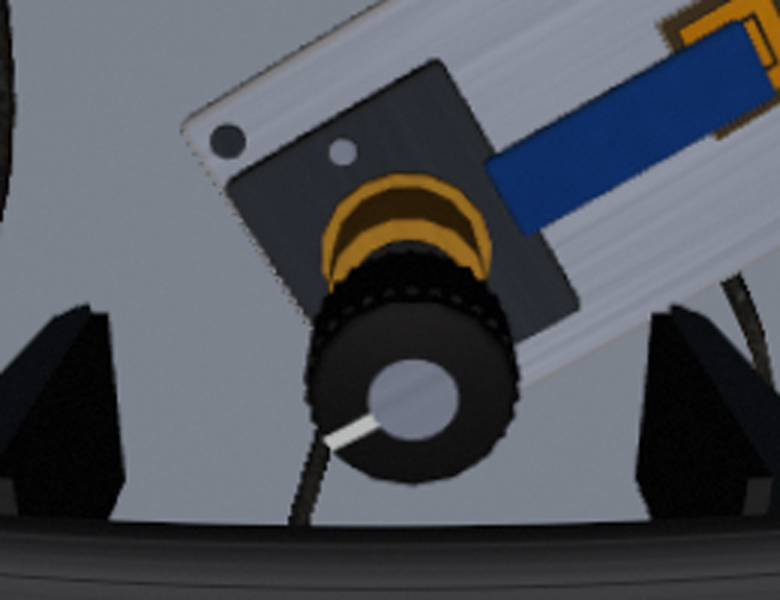

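Run:
```python
from h import *
s=sensors.state();print(s['ee_pos'],s['ee_rot'],s['force'])
d=dict(position=[545.81060413,-56.36721287,294.80080849],attitude=[162.57985,.41855,-29.9365],fx=371.648,fy=371.648,cx=320,cy=240)
print(atz(d,(327.7,292.7),115,True))
```

```text
[ 505.4672675  -130.44081903  141.43467652] [ 1.79845472e+02 -4.33420280e-02  6.00134835e+01] [ 0.10800354  0.7849538  -0.42850641]
[ 505.3582653  -132.22648089  115.        ]
```

```bash
cat > c.py <<'E'
from h import *
p=grab('wrist','w3');s=sensors.state();print(s['ee_pos'],s['ee_rot'],p['position'],p['attitude'])
g=p['img'][250:340,280:380].min(2); g=p['img'].min(2)
m=((g>70)).astype(np.uint8)
n,l,st,c=cv2.connectedComponentsWithStats(m[270:320,305:350])
for i in range(1,n): print(st[i],c[i]+[305,270],atz(p,c[i]+[305,270],115,True).round(1))
for t,z in (('screw_head',101),('boss_top',63)):
    for r in viewer.pinpoint(t,p)[:1]: print(t,np.round(r['location'],1),atz(p,r['location'],z,True).round(1))
E
python3 c.py
```

```text
[ 505.41051973 -130.55326849  141.37393062] [ 1.79845339e+02 -4.42695668e-02  5.99965955e+01] [547.73528751 -57.71932848 299.46105303] [ 1.62712775e+02 -1.25291768e-01 -3.00146644e+01]
[  0   7  30  26 625] [319.3712 289.5632] [ 505.1 -135.8  115. ]
[  0  32  45  18 259] [334.36679537 315.06177606] [ 504.4 -154.1  115. ]
screw_head [353.5 211.5] [ 541.7 -110.1  101. ]
boss_top [315.2 256. ] [ 503.2 -134.4   63. ]
```

Run:
```python
import cv2,numpy as np
from h import *
for f,d in (('w1',dict(position=[543.289,-61.907,373.42],attitude=[162.672,.079,-30.19])),('w3',dict(position=[547.735,-57.719,299.461],attitude=[162.7128,-.1253,-30.0147]))):
    d.update(fx=371.648,fy=371.648,cx=320,cy=240)
    im=cv2.imread(f'pics/{f}.png');g=cv2.medianBlur(im,3).min(2)
    n,l,st,c=cv2.connectedComponentsWithStats(cv2.morphologyEx((g>80).astype(np.uint8),cv2.MORPH_OPEN,np.ones((9,9))))
    for i in range(1,n):
        if 100<st[i][4]<2000 and abs(c[i][0]-322)<30 and 220<c[i][1]<310: print(f,st[i],c[i],atz(d,c[i],115,True).round(1))
cv2.imwrite('pics/v3.png',cv2.resize(im[160:360,190:450],(780,600)))
p=grab('wrist');print(p['cx'],p['cy'],p['fy'])
```

```text
w1 [312 229  21  19 346] [322.         237.94508671] [ 504.5 -130.8  115. ]
w3 [306 277  28  25 589] [319.4516129 289.3344652] [ 505.  -131.9  115. ]
316.24087511758955 234.7270004501102 371.64829954431775
```

View pics/v3.png

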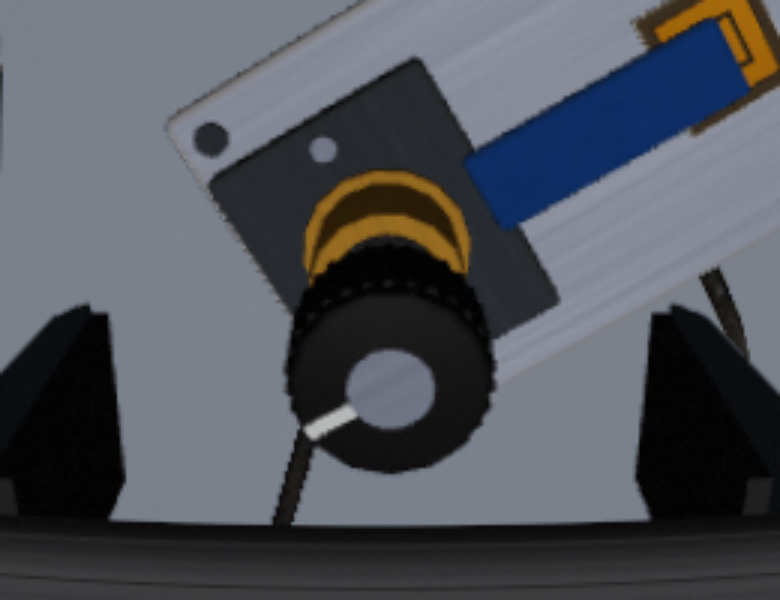

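step_arm:
  plan: [-0.23,0.1,0.8,0,0,0,-0.23,0.1,0.8,0,0,0,0,0,0.8,0,0,0,0,0,0.9,0,0,0,0,0,0.8,0,0,0]

```text
time_s: 4.57
ee_pos: [503.5, -135.4, 97.5]
ee_rot: [-179.9, 0.0, 60.0]
force: [0.5, -0.0, -0.2]
gripper_width: 91.1
gripper_force: 0.0
```

step_arm:
  plan: [0,0,0,0,0,0,0,0,0,0,0,0,0,0,0,0,0,0,0,0,0,0,0,0]
  hand: 5

```text
time_s: 4.9
ee_pos: [504.4, -135.5, 99.3]
ee_rot: [180.0, -0.0, 60.0]
force: [-0.9, -0.3, 0.2]
gripper_width: 67.4
gripper_force: 0.0
```

```bash
python3 b.py 4; python3 -c "
from h import *
s=sensors.state();print(s['ee_pos'],s['gripper_width'],s['force'])
a=cv2.imread('pics/w4.png')[200:400,190:450];cv2.imwrite('pics/v4.png',cv2.resize(a,(780,600),interpolation=2))"
```

```text
[547.04788186 -62.91446096 257.27169793] [ 1.62685698e+02 -1.80165225e-02 -3.00428989e+01] 8
screw_head [316.8 303.7] 0.65 [ 505.8 -134.8  101. ]
boss_top [312.9 275. ] 0.79 [ 503.1 -135.2   63. ]
fixture [355.3 217.5] 0.89 [ 537.7 -135.2    0. ]
[318.3, 300.6]
[369.1, 205.2]
[-16.3  20.4 107.1   0.   52.4  13.7]
[ 504.23387406 -135.51097197   99.22819578] 50.28224511879502 [-0.52251067 -0.63746056 -0.30942897]
```

View pics/v4.png

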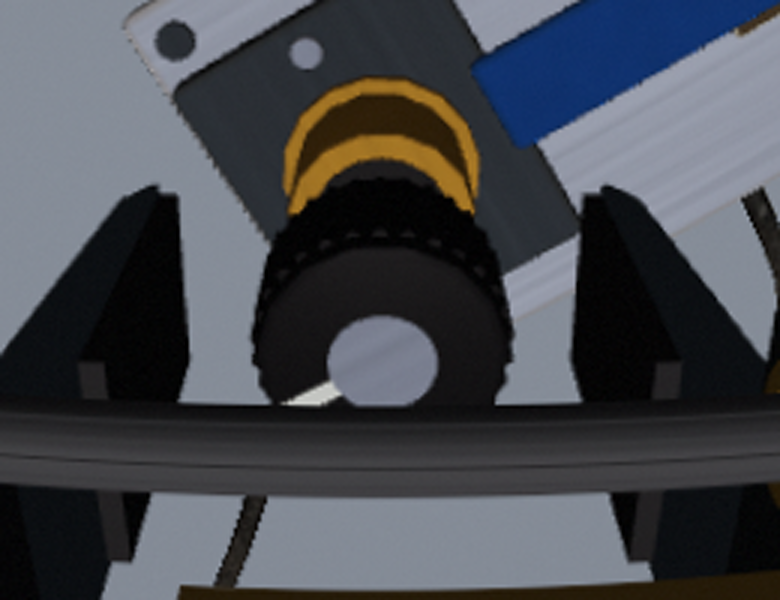

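step_arm:
  plan: [0,0,0,0,0,0,0,0,0,0,0,0,0,0,0,0,0,0,0,0,0,0,0,0,0,0,0,0,0,0]
  hand: 3
  newtons: 12

```text
time_s: 5.57
ee_pos: [504.5, -135.7, 99.1]
ee_rot: [179.9, -0.0, 60.0]
force: [1.3, -1.3, 1.0]
gripper_width: 37.5
gripper_force: 12.0
```

step_arm:
  plan: [0,0,0.1,0,0,0,0,0,0,0,0,0,0,0,0,0,0,0]

```text
time_s: 5.82
ee_pos: [504.4, -135.7, 98.6]
ee_rot: [179.9, -0.0, 60.0]
force: [0.6, -0.9, 5.7]
gripper_width: 37.4
gripper_force: 12.0
```

step_arm:
  plan: [0,0,0,0,0,-0.1,0,0,0,0,0,-0.1,0,0,0,0,0,-0.1,0,0,0,0,0,-0.1,0,0,0,0,0,-0.1]

```text
time_s: 6.23
ee_pos: [505.1, -135.9, 98.5]
ee_rot: [179.9, 0.0, 88.9]
force: [2.6, -1.6, 0.3]
gripper_width: 37.7
gripper_force: 12.0
```

step_arm:
  plan: [0,0,0,0,0,-0.1,0,0,0,0,0,0,0,0,0,0,0,0]

```text
time_s: 6.48
ee_pos: [505.2, -135.9, 98.6]
ee_rot: [179.8, 0.1, 94.2]
force: [2.5, -1.9, 4.7]
gripper_width: 37.7
gripper_force: 12.0
```

```bash
python3 -c "
from h import *
s=sensors.state();print(s['ee_pos'],s['ee_rot'],s['force'],s['torque'],s['qpos'])"
```

```text
[ 505.18518472 -135.91072481   98.61428124] [1.79849721e+02 6.51910960e-02 9.42262189e+01] [ 2.51603133 -1.86253531  4.70543595] [-0.37013922 -0.24837192  0.06213673] [-1.63123176e+01  2.04844012e+01  1.07117019e+02 -1.05291011e-02
  5.22349820e+01 -2.05321856e+01]
```

step_arm:
  plan: [0,0,0,0,0,-0.1,0,0,0,0,0,-0.1,0,0,0,0,0,-0.1,0,0,0,0,0,0,0,0,0,0,0,0]

```text
time_s: 6.9
ee_pos: [505.6, -135.9, 98.6]
ee_rot: [179.8, 0.1, 111.3]
force: [5.5, -1.6, 4.6]
gripper_width: 37.8
gripper_force: 12.0
```

step_arm:
  plan: [-0.03,0.09,0,0,0,-0.1,0,0,0,0,0,-0.1,0,0,0,0,0,-0.1,0,0,0,0,0,0,0,0,0,0,0,0]

```text
time_s: 7.32
ee_pos: [506.1, -135.7, 98.6]
ee_rot: [179.9, 0.1, 128.5]
force: [3.8, -1.2, 6.3]
gripper_width: 37.8
gripper_force: 12.0
```

step_arm:
  plan: [0,0,0,0,0,-0.1,0,0,0,0,0,-0.1,0,0,0,0,0,-0.1,0,0,0,0,0,0,0,0,0,0,0,0]

```text
time_s: 7.73
ee_pos: [506.3, -135.5, 98.6]
ee_rot: [179.9, 0.2, 145.6]
force: [3.7, -0.3, 6.0]
gripper_width: 37.8
gripper_force: 12.0
```

step_arm:
  plan: [0,0,0,0,0,-0.1,0,0,0,0,0,-0.1,0,0,0,0,0,-0.1,0,0,0,0,0,0,0,0,0,0,0,0]

```text
time_s: 8.15
ee_pos: [506.4, -135.1, 97.6]
ee_rot: [179.9, 0.1, 162.8]
force: [6.6, -0.3, -2.0]
gripper_width: 37.4
gripper_force: 12.0
```

step_arm:
  plan: [-0.08,0.02,0.2,0,0,0,0,0,0.2,0,0,0,0,0,0.2,0,0,0,0,0,0,0,0,0,0,0,0,0,0,0]

```text
time_s: 8.57
ee_pos: [506.5, -135.1, 91.3]
ee_rot: [179.9, 0.0, 162.8]
force: [4.9, -0.2, -0.7]
gripper_width: 37.8
gripper_force: 12.0
```

step_arm:
  plan: [0,0,0.1,0,0,0,0,0,0.1,0,0,0,0,0,0,0,0,0,0,0,0,0,0,0]

```text
time_s: 8.9
ee_pos: [506.6, -135.2, 90.5]
ee_rot: [179.9, 0.1, 162.8]
force: [4.1, 1.8, 6.4]
gripper_width: 37.7
gripper_force: 12.0
```

step_arm:
  plan: [-0.06,0,-0.02,0,0,0.1,0,0,0,0,0,0.1,0,0,0.01,0,0,0.1,0,0,0.013,0,0,0.1,0,0,0.013,0,0,0.1]

```text
time_s: 9.32
ee_pos: [506.3, -135.7, 90.2]
ee_rot: [-180.0, 0.0, 134.0]
force: [2.8, -1.3, 6.9]
gripper_width: 37.8
gripper_force: 12.0
```

step_arm:
  plan: [0,0,0.013,0,0,0.1,0,0,0.013,0,0,0.1,0,0,0.013,0,0,0.1,0,0,0.013,0,0,0.1,0,0,0.013,0,0,0.1]

```text
time_s: 9.73
ee_pos: [505.6, -135.9, 89.3]
ee_rot: [-179.9, -0.0, 105.3]
force: [0.7, -2.2, 7.5]
gripper_width: 37.8
gripper_force: 12.0
```

step_arm:
  plan: [0,0,0.01,0,0,0.12,0,0,0.015,0,0,0.12,0,0,0.015,0,0,0.12,0,0,0.015,0,0,0.12,0,0,0.015,0,0,0.12]

```text
time_s: 10.15
ee_pos: [504.9, -135.8, 88.5]
ee_rot: [-179.8, 0.1, 70.9]
force: [-0.8, -1.1, 9.3]
gripper_width: 37.5
gripper_force: 12.0
```

step_arm:
  plan: [0,0,0.015,0,0,0.12,0,0,0.015,0,0,0.12,0,0,0.015,0,0,0.12,0,0,0.015,0,0,0.12,0,0,0.015,0,0,0.12]

```text
time_s: 10.57
ee_pos: [504.2, -135.2, 87.7]
ee_rot: [-179.8, 0.2, 36.5]
force: [-2.3, 0.3, 9.6]
gripper_width: 37.6
gripper_force: 12.0
```

step_arm:
  plan: [0,0,-0.05,0,0,0.12,0,0,0.015,0,0,0.12,0,0,0.015,0,0,0.12,0,0,0.015,0,0,0.12,0,0,0.015,0,0,0.12]

```text
time_s: 10.98
ee_pos: [504.0, -134.5, 87.2]
ee_rot: [-179.8, 0.3, 2.1]
force: [-1.3, 2.3, 6.6]
gripper_width: 37.4
gripper_force: 12.0
```

step_arm:
  plan: [0,0,0.01,0,0,0.12,0,0,0.015,0,0,0.12,0,0,0.015,0,0,0.12,0,0,0.015,0,0,0.12,0,0,0.015,0,0,0.12]

```text
time_s: 11.4
ee_pos: [504.4, -133.7, 86.5]
ee_rot: [-179.9, 0.3, -32.3]
force: [0.4, 5.2, 6.4]
gripper_width: 37.7
gripper_force: 12.0
```

step_arm:
  plan: [0,0,0.01,0,0,0.12,0,0,0.015,0,0,0.12,0,0,0.015,0,0,0.12,0,0,0,0,0,0,0,0,0,0,0,0]

```text
time_s: 11.82
ee_pos: [504.8, -133.4, 86.1]
ee_rot: [180.0, 0.3, -52.7]
force: [0.9, 6.3, 3.7]
gripper_width: 37.8
gripper_force: 12.0
```

```bash
python3 -c "
from h import *
p=grab('wrist','w5');s=sensors.state();print(s['ee_pos'],s['ee_rot'],s['force'],s['torque'],s['qpos'])
cv2.imwrite('pics/v5.png',cv2.resize(cv2.imread('pics/w5.png')[200:400,190:450],(780,600)))"
```

```text
[ 504.7813304  -133.42184383   86.089262  ] [179.98965108   0.33088718 -52.65383871] [1.80771811 5.81914834 5.27153019] [ 1.15459718e+00 -1.47019294e-01 -5.49853010e-04] [-16.18376503  21.45854745 107.78756737   0.2422805   51.0263768
 126.31721039]
```

View pics/v5.png

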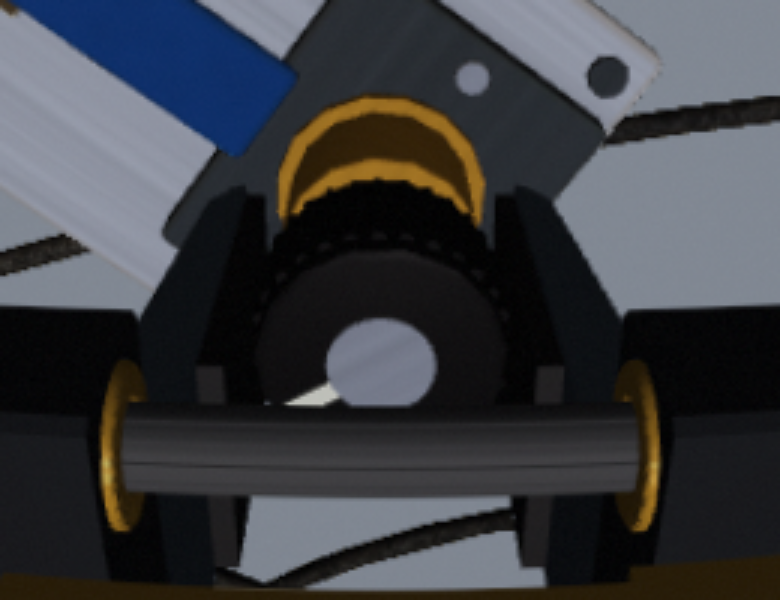

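step_arm:
  plan: [0,0,-0.1,0,0,0,0,0,0,0,0,0,0,0,0,0,0,0,0,0,0,0,0,0,0,0,0,0,0,0]
  hand: 6

```text
time_s: 12.28
ee_pos: [505.8, -135.7, 87.1]
ee_rot: [179.9, 0.1, -52.4]
force: [-0.4, 0.2, -0.7]
gripper_width: 59.9
gripper_force: 0.0
```

step_arm:
  plan: [0,0,0,0,0,-0.12,0,0,0,0,0,-0.12,0,0,0,0,0,-0.12,0,0,0,0,0,-0.12,0,0,0,0,0,-0.12]

```text
time_s: 12.7
ee_pos: [506.1, -135.7, 87.3]
ee_rot: [180.0, 0.0, -17.6]
force: [0.4, 0.3, -0.8]
gripper_width: 59.8
gripper_force: 0.0
```

step_arm:
  plan: [0,0,0,0,0,-0.12,0,0,0,0,0,-0.12,0,0,0,0,0,-0.12,0,0,0,0,0,-0.12,0,0,0,0,0,-0.12]

```text
time_s: 13.12
ee_pos: [506.1, -135.7, 87.3]
ee_rot: [-180.0, 0.0, 16.7]
force: [0.3, 0.9, 0.4]
gripper_width: 59.7
gripper_force: 0.0
```

step_arm:
  plan: [0,0,0,0,0,-0.12,0,0,0,0,0,-0.12,0,0,0,0,0,-0.12,0,0,0,0,0,-0.12,0,0,0,0,0,-0.12]

```text
time_s: 13.53
ee_pos: [506.1, -135.7, 87.3]
ee_rot: [-180.0, 0.0, 51.1]
force: [0.5, 0.2, -0.4]
gripper_width: 60.0
gripper_force: 0.0
```

step_arm:
  plan: [0,0,0,0,0,-0.12,0,0,0,0,0,-0.12,0,0,0,0,0,-0.12,0,0,0,0,0,-0.12,0,0,0,0,0,-0.12]

```text
time_s: 13.95
ee_pos: [506.1, -135.7, 87.3]
ee_rot: [-180.0, -0.0, 85.5]
force: [0.5, 0.1, 0.5]
gripper_width: 60.2
gripper_force: 0.0
```

step_arm:
  plan: [0,0,0,0,0,-0.12,0,0,0,0,0,-0.12,0,0,0,0,0,-0.06,0,0,0,0,0,0,0,0,0,0,0,0]

```text
time_s: 14.37
ee_pos: [506.2, -135.7, 87.3]
ee_rot: [-180.0, -0.0, 102.3]
force: [0.1, 0.1, 0.4]
gripper_width: 60.0
gripper_force: 0.0
```

```bash
python3 -c "
from h import *
p=grab('wrist','w6');s=sensors.state();print(s['ee_pos'],s['ee_rot'],s['force'],s['gripper_width'],s['qpos'])
for t,z in (('screw_head',89),('boss_top',63)):
    for r in viewer.pinpoint(t,p)[:1]: print(t,r['location'],atz(p,r['location'],z,True).round(1))
cv2.imwrite('pics/v6.png',cv2.resize(cv2.imread('pics/w6.png')[200:400,190:450],(780,600)))"
```

```text
[ 506.27956582 -135.7011987    87.35948885] [-1.79982988e+02 -1.25323214e-02  1.02261898e+02] [ 0.52632064 -0.13787568 -0.17705043] 60.21671579215843 [-1.62636028e+01  2.14184147e+01  1.07618265e+02  3.71545013e-03
  5.09842519e+01 -2.85278418e+01]
screw_head [316.3, 301.8] [ 505.9 -133.7   89. ]
boss_top [316.1, 279.1] [ 505.7 -133.6   63. ]
```

View pics/v6.png

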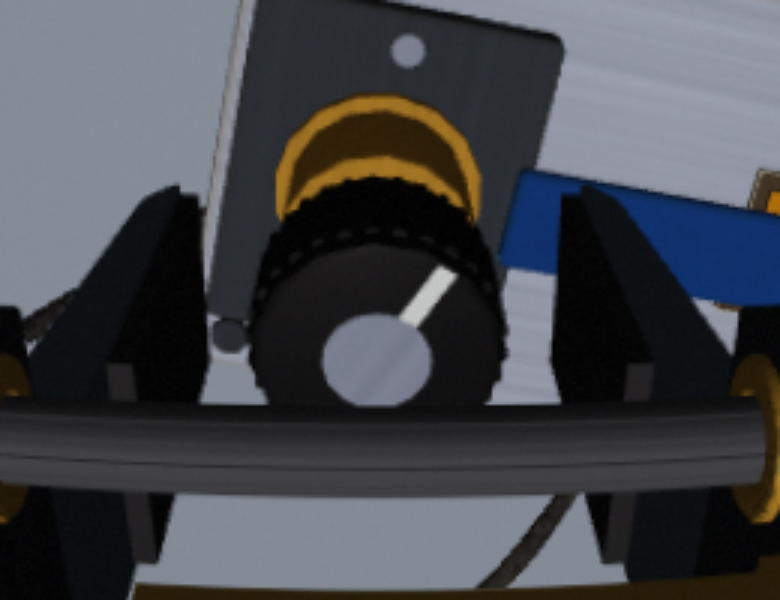

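step_arm:
  plan: [0.15,-0.04,0,0,0,0,0,0,0,0,0,0,0,0,0,0,0,0,0,0,0,0,0,0,0,0,0,0,0,0]
  hand: 3

```text
time_s: 14.93
ee_pos: [505.5, -134.2, 87.5]
ee_rot: [-180.0, -0.0, 102.4]
force: [-0.2, -0.4, -0.0]
gripper_width: 37.7
gripper_force: 12.0
```

step_arm:
  plan: [0,0,0.06,0,0,0,0,0,0,0,0,0,0,0,0,0,0,0]

```text
time_s: 15.18
ee_pos: [505.6, -134.2, 87.1]
ee_rot: [-180.0, -0.0, 102.4]
force: [-2.6, -0.2, 3.5]
gripper_width: 37.8
gripper_force: 12.0
```

step_arm:
  plan: [0,0,0.015,0,0,0.12,0,0,0.015,0,0,0.12,0,0,0.015,0,0,0.12,0,0,0.015,0,0,0.12,0,0,0.015,0,0,0.12]

```text
time_s: 15.6
ee_pos: [505.7, -134.3, 86.4]
ee_rot: [180.0, 0.0, 67.7]
force: [-1.4, 0.1, 3.7]
gripper_width: 37.9
gripper_force: 12.0
```

step_arm:
  plan: [0,0,0.015,0,0,0.12,0,0,0.015,0,0,0.12,0,0,0.015,0,0,0.12,0,0,0.015,0,0,0.12,0,0,0.015,0,0,0.12]

```text
time_s: 16.02
ee_pos: [505.8, -134.4, 85.6]
ee_rot: [180.0, -0.0, 33.3]
force: [-0.7, -0.8, 2.6]
gripper_width: 37.7
gripper_force: 12.0
```

step_arm:
  plan: [0,0,0.015,0,0,0.12,0,0,0.015,0,0,0.12,0,0,0.015,0,0,0.12,0,0,0.015,0,0,0.12,0,0,0.015,0,0,0.12]

```text
time_s: 16.43
ee_pos: [505.8, -134.6, 84.8]
ee_rot: [180.0, -0.0, -1.1]
force: [-1.8, -1.5, 3.5]
gripper_width: 37.7
gripper_force: 12.0
```

step_arm:
  plan: [0,0,0.015,0,0,0.12,0,0,0.015,0,0,0.12,0,0,0.015,0,0,0.12,0,0,0.015,0,0,0.12,0,0,0.015,0,0,0.12]

```text
time_s: 16.85
ee_pos: [505.6, -134.7, 84.1]
ee_rot: [180.0, -0.0, -35.4]
force: [-1.8, -1.8, 4.2]
gripper_width: 37.7
gripper_force: 12.0
```

step_arm:
  plan: [0,0,0.015,0,0,0.12,0,0,0.013,0,0,0.1,0,0,0,0,0,0,0,0,0,0,0,0,0,0,0,0,0,0]

```text
time_s: 17.27
ee_pos: [505.6, -134.6, 83.8]
ee_rot: [180.0, -0.0, -47.6]
force: [-2.2, -1.9, 4.6]
gripper_width: 37.8
gripper_force: 12.0
```

```bash
python3 -c "
from h import *
p=grab('wrist','w7');s=sensors.state();print(s['ee_pos'],s['ee_rot'],s['force'],s['torque'],s['gripper_width'],s['qpos'],s['qvel'])
cv2.imwrite('pics/v7.png',cv2.resize(cv2.imread('pics/w7.png')[200:400,190:450],(780,600)))"
```

```text
[ 505.67629519 -134.62586136   83.81866646] [ 1.79979887e+02 -2.75875727e-02 -4.76247803e+01] [-1.62712696 -1.61254591  5.98938726] [-0.45569758  0.71574427  0.02202594] 37.67691770340944 [-1.61478697e+01  2.15883348e+01  1.07989655e+02 -4.09527251e-02
  5.04089916e+01  1.21503011e+02] [-0.01590701  0.00762022 -0.04874016 -0.07893088 -0.04772388  0.12939859]
```

View pics/v7.png

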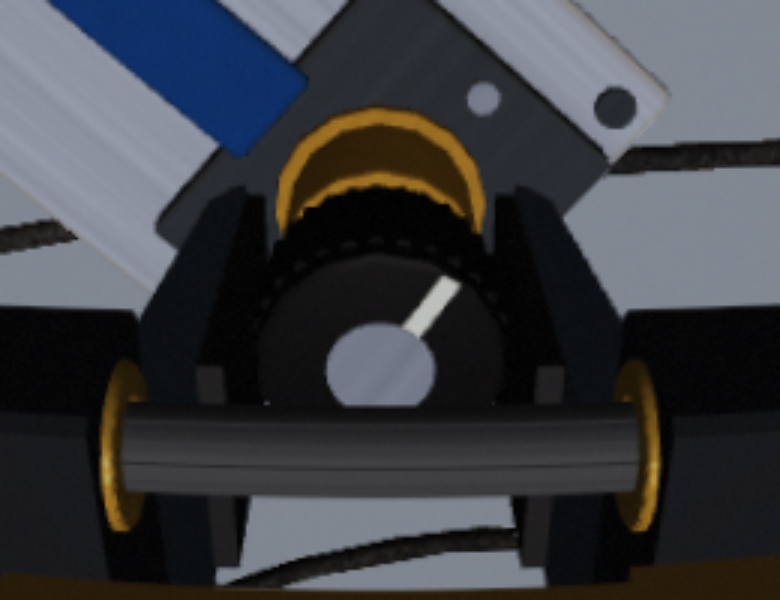

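step_arm:
  plan: [0,0,0.01,0,0,0.06,0,0,0,0,0,0.05,0,0,0,0,0,0,0,0,0,0,0,0,0,0,0,0,0,0]

```text
time_s: 17.73
ee_pos: [505.6, -134.6, 83.7]
ee_rot: [180.0, -0.0, -53.9]
force: [-2.4, -2.0, 6.7]
gripper_width: 38.0
gripper_force: 12.0
```

step_arm:
  plan: [0,0,0,0,0,0,0,0,0,0,0,0]

```text
time_s: 17.9
ee_pos: [505.6, -134.6, 83.7]
ee_rot: [180.0, -0.0, -53.9]
force: [-2.7, -2.6, 6.2]
gripper_width: 37.5
gripper_force: 12.0
```

```bash
python3 -c "
from h import *
print(env.job_done())"
```

```text
the job is handed in; nothing more can be done
None
```

I turned the screw back about 1.8 rad until it dropped about 8 mm into the slot. I then turned it forward about 372° from there, with one regrasp and no slip seen, and handed the job in still gripping the head, with about 16 mm total travel, at 17.9 s.

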